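# Seat a cassette carrier and snap the seesaw catch over it

## Robot

A 6-joint arm with a two-finger parallel gripper is mounted at the origin on a cart in front of the work surface, level with it; the furniture and walls round the work are solid. World frame = base frame: x ahead of the robot, y to its left, z up, the work surface at z = 0. Lengths are in mm, angles in rad, forces in N, time in s.
With the tool pointing down it reaches from about 300 to 875 mm from the base axis. Payload 6.4 kg.
Tool frame: the origin (TCP) lies at the very end of the fingers, on their centre line; the grasp point (between the pads) lies 19 mm behind it (bot.pinch_z is the z of the grasp point in the tool frame, in mm); z points along the fingers, y is the direction in which the jaws open and shut (so a half turn about z gives the same grasp; the last joint's range is limited). The gripper opens to 88 mm and grips with 3 to 60 N. Pads are 18 mm wide; open, the fingers measure 123 mm over their backs; the gripper's body (75 mm by 187 mm) begins 45 mm behind the grasp point.
Start: joints at [-1.415, 0.181, 1.607, -0, 1.354, -0.206], TCP at [203.543, -537.784, 238.714] pointing down, gripper open.
Joint ranges: [-2.99, 2.99], [-0.89, 2.07], [0.3, 2.58], [-1.14, 4.28], [0, 2.63], [-3.12, 3.12]. Speed limits (rad/s): [2.57, 2.57, 3.01, 3.14, 3.14, 3.14].

## Interface

Orientations are given as a 3x3 rotation matrix whose columns are the frame's x, y, z axes.
In Python, from bench import bot, viewer, order gives the robot as it stands. The module is installed in compiled form; this text tells all that it offers.
- The arm moves only by the tool move_arm, never from a script. Its argument "plan" is a list of rows, each a list of 2 entries, a list of its own where there are three numbers: the shift along the tool's x, y, z in mm, then the turn, a rotation vector about the tool's x, y, z in rad. In form: [[[tx, ty, tz], [ax, ay, az]], ...]. A call has 1 to 12 rows; each row shifts and turns the commanded pose from where the row before left it, along the tool's axes as they then stand; what a row does not reach is not made up. A row lasts 1/10 s, in which the tool goes at most 50 mm and 8.59 degrees, less where a joint would pass 70% of its speed; a pose out of reach is approached as far as the arm can. A call with a gripper value outside its range is refused whole. "fingers" is the closure, from 0 (fully open) to 1 (shut), set as the call begins (left out, the last holds). The fingers move at their own pace and stop on an object; "force" is the grip in N (left out, the last holds). Time passes only in rows, so rows that do not move let the fingers close. It gives the time, the measured TCP pose, the force and the opening at its end, in the units of the state.
- bot.sense(): the state, without advancing time (a new reading comes with each control period).
- viewer.read_camera(name): name is "scene" or "top" or "wrist"; returns the picture (480x640x3 uint8, blue, green, red); there is no depth.
- viewer.camera_model(name): a dict with "fx", "fy", "cx", "cy" (pixels), "world_to_cam" (4x4, takes a point from world to camera coordinates). Camera axes: x right, y up, looking along -z (the intrinsics and any distortion apply to the point x, -y, -z); pixel columns grow to the right and rows downward; lengths in mm; the calibration is good to about 2 mm. The wrist camera is an equidistant fisheye: a pixel r from the principal point sees the ray r / f radians off the axis. A picture is of the moment at which its call begins: read the wrist's pose just before it. camera_model takes no time and is no camera call; for the wrist camera it gives the pose at the moment of the call.
- order.sign_off(): hands the job in, once; it reports no verdict.
The state is a dict: "time_s": time; "joint_positions": joint angles; "qd": joint speeds; "joint_efforts": joint torques, N m; "tool_pos": TCP position; "eef_rot": TCP orientation; "force": force on the tool from outside, world axes, zero at the start; "moment": the same for the moment, N m; "opening": opening from 0.0 (shut) to 1.0 (fully open).
Only numpy, scipy, OpenCV 4.12 (cv2) and the standard library are available. Lean on these libraries where they do the work, as an engineer would, in place of code of your own. Each camera call takes 0.05 s, during which the arm holds its last target.

## Task

Slide the cassette carrier along the channel of the small clamp until it sits fully home against the end stop, then push the thumb pad of the seesaw catch down past its centre so that it snaps shut with its nose in the carrier's groove. Feel your way and be gentle: neither ram the carrier into the stop nor lean hard on the catch, and leave the other things on the bench alone.

Things in the scene. Friction and masses are not known exactly. Their poses are not given: they have to be found in the camera images.
- clamp: Cassette clamp fixed on the right edge of the bench: aluminium base 180 x 60 x 12 mm (x -100 to +80) with a channel 33 mm wide along its x, between steel rails 9 mm high (x -98 to +8). Origin on the underside, midway across the channel; x runs from the open mouth near the robot to the clamp head at the far end, z up. Load it and its catch with no more than 25 N.
- stop_middle (a point): Point on the channel floor (12 mm above the clamp's underside), midway across, at clamp x = 20 mm: the middle of the head's range, not its true place. The head is adjustable: its rigid stop face (31 mm wide, 15 mm high) and catch stand together anywhere within 14 mm of here, forward or back along x. That is not measured; feel the carrier home against it.
- carrier: Cassette carrier: aluminium sled 83 mm long (x), 30 wide, 16 high, 0.1 to 0.2 kg, loose in the channel short of the stop; a white cassette is fixed on top (to 22 mm). Origin: centre of the underside; x points to the stop. Front: a lip 20 mm long, then a cross groove 17 mm long, 6 deep. The catch's nose enters the groove only if the carrier is within about 3 mm of the stop, else it lands on the lip.
- carrier_rear (a point): Centre of the carrier's flat rear end face (30 mm wide, 16 mm high), 8 mm above its underside; the face to push, towards the stop. The cassette on top is set back 2.5 mm from it. Load the carrier with no more than 20 N. Once the carrier is home, this point is 83 mm before the true stop face.
- catch (a joint): Angle of the dark steel seesaw catch. 0 = open (the arm towards the robot raised about 23 degrees), 0.4 = closed (arm level). Over-centre spring: pressing the thumb pad down takes 5 to 10 N at first (it slides a little under the finger), less and less up to the centre at 0.2; beyond it the catch snaps over by itself to its stop at 0.4. Let go before the centre and it springs back open.
- catch_middle (a point): The catch's pivot if the head stood in mid-range: 14 mm beyond, 32 above point stop_middle; the true one is off along x as the head is. The ribbed thumb pad at the arm's end is 17 mm long, 26 wide. Open, its top's middle is 25 mm above the pivot and 57 from it towards the robot (its outer edge 28 and 65); closed, 1 mm above and 61 mm towards the robot.
- timer: white bench timer standing upright, 32 x 66 x 67 mm; a bystander, to be left alone. Origin: centre of its underside.
- spare_cassette: white embedding cassette lying flat, 29 x 41 x 6 mm; a bystander, to be left alone. Origin: centre of its underside.
- other_cassette: another embedding cassette lying flat, 29 x 41 x 6 mm; a bystander, to be left alone. Origin: centre of its underside.
- forceps: steel forceps lying flat, 17 x 122 x 6 mm; a bystander, to be left alone. Origin: centre of its underside.
- pot: upright specimen pot with a screw lid, 49 mm across, 65 mm tall, beyond the far end of the clamp; a bystander, to be left alone. Origin: centre of its underside.

How it is judged:
By the outcome, as a careful person would: the job done as asked, in the order asked, and still so for the second after the job is handed in, with the robot touching nothing.
It also fails if it takes over 61 s, if anything falls off the work surface, if the arm or the gripper's body presses on something with over 40 N, if the wrist force passes 120 N, or if a joint passes its speed limit or range.

## Working session

There is one attempt and no reset: what is moved stays moved. The work goes in short steps, Python scripts to look and compute and a tool call to move; the robot and the scene stay as the last step left them, time stands still between calls to the robot, and variables do not carry over. Pictures are saved under pics/ and viewed, and the job is handed in when it is done.

Besides the shell and the picture viewer there is one more tool, called after ">>>" as a command line: name --argument value ..., lists and objects as JSON in quotes. move_arm: Moves the arm, as the interface text tells. Its arguments: {"type":"object","properties":{"plan":{"type":"array","items":{"type":"array"}},"fingers":{"type":"number"},"force":{"type":"number"}},"required":["plan"]}

```bash
mkdir -p pics
python3 - <<'E'
from bench import bot, viewer
import cv2
s=bot.sense(); print(s)
for n in ["scene","top","wrist"]:
    m=viewer.camera_model(n); print(n,m)
    cv2.imwrite(f"pics/{n}0.png",viewer.read_camera(n))
E
```

```text
{'time_s': 0.0, 'joint_positions': array([-1.41530904e+00,  1.81516168e-01,  1.60801174e+00,  1.89313417e-05,
        1.35378407e+00, -2.06335904e-01]), 'qd': array([-0.00229305, -0.00020413, -0.0020844 , -0.0017769 ,  0.00069965,
       -0.00184005]), 'joint_efforts': array([-1.23702070e-03, -4.33868766e+01, -3.41848719e+01,  7.00476766e-02,
        3.84022377e-02, -1.27329199e-04]), 'tool_pos': array([ 203.45658857, -537.23071531,  237.82231434]), 'eef_rot': array([[ 9.35254500e-01,  3.53975929e-01, -2.47993469e-04],
       [ 3.53975823e-01, -9.35253026e-01,  1.70144929e-03],
       [ 3.70335450e-04, -1.67907180e-03, -9.99998522e-01]]), 'force': array([-0.27366093,  0.5134033 ,  0.19818776]), 'moment': array([-0.00324945,  0.02820926,  0.03471564]), 'opening': 1.0055216478619933}
scene {'fx': 499.40919354553483, 'fy': 499.40919354553483, 'cx': 324.1896276342402, 'cy': 240.3572936372519, 'world_to_cam': array([[ 4.47715796e-01, -8.94070254e-01, -1.37457908e-02,
        -4.52081029e+02],
       [ 4.36324626e-01,  2.05024682e-01,  8.76119684e-01,
        -2.22837407e+02],
       [-7.8
[... 390 characters left out ...]
,  2.76501927e-02,  1.65927480e-01,
        -4.56011976e+02],
       [-1.66333894e-01,  1.30950003e-02,  9.85982534e-01,
        -1.12481696e+03],
       [ 0.00000000e+00,  0.00000000e+00,  0.00000000e+00,
         1.00000000e+00]])}
wrist {'fx': 371.64829954431775, 'fy': 371.64829954431775, 'cx': 316.0463594651943, 'cy': 241.4183817546346, 'world_to_cam': array([[ 3.55307092e-01, -9.34748459e-01, -1.47944498e-03,
        -5.74428959e+02],
       [ 8.84390642e-01,  3.36677232e-01, -3.23267124e-01,
         4.59575049e+01],
       [ 3.02671542e-01,  1.13550695e-01,  9.46306598e-01,
        -3.90987840e+02],
       [ 0.00000000e+00,  0.00000000e+00,  0.00000000e+00,
         1.00000000e+00]])}
```

View pics/scene0.png

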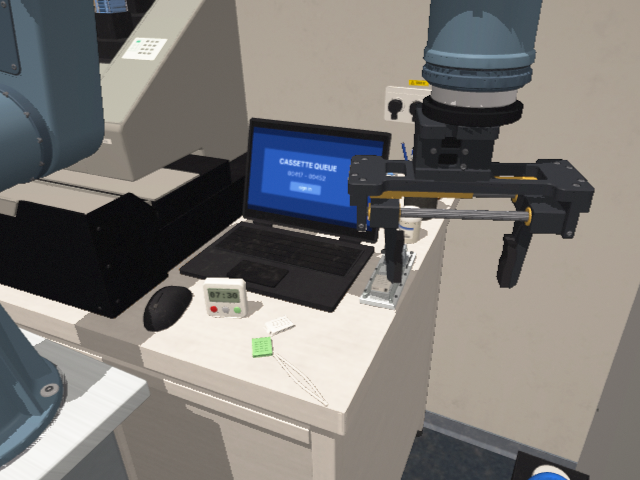

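View pics/top0.png

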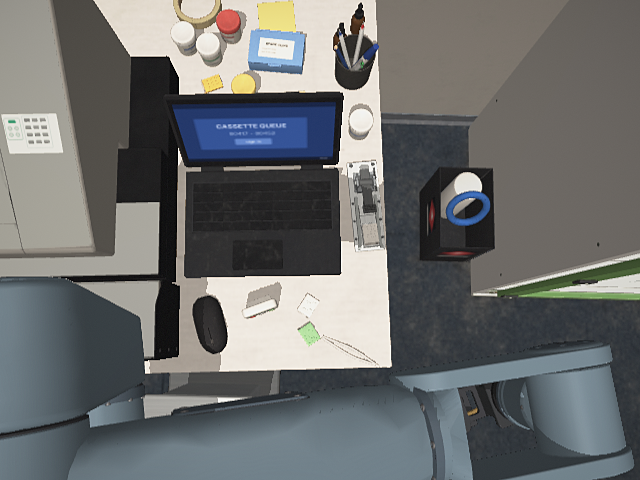

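View pics/wrist0.png

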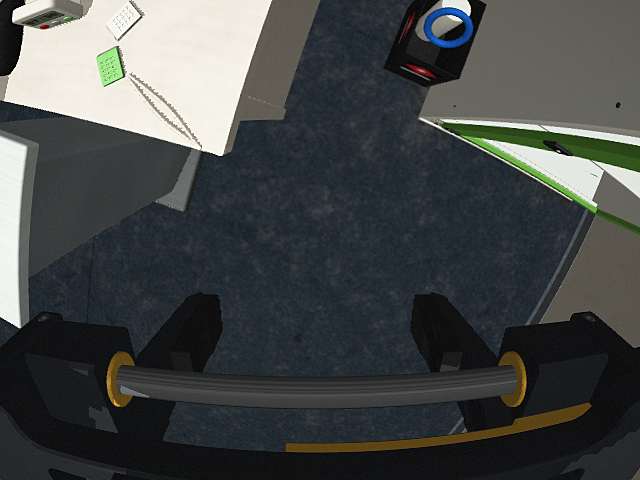

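The scene view shows the clamp at (390,277), partly hidden by a finger. The top view shows it at cols 347–386, rows 160–250, with the laptop to its left and the pot at (361,122) beyond it. The wrist view misses the clamp. I'll enlarge the top view and cast rays.

```bash
cat > h.py <<'E'
import numpy as np, cv2
from bench import bot, viewer
def ray(m,u,v,fish=False):
    W=np.array(m["world_to_cam"]);R=W[:3,:3];t=W[:3,3]
    a=np.array([(u-m["cx"])/m["fx"],(v-m["cy"])/m["fy"]])
    if fish:
        th=np.hypot(*a); k=np.sin(th)/th if th>1e-9 else 1; d=np.array([a[0]*k,a[1]*k,np.cos(th)])
    else: d=np.array([a[0],a[1],1.])
    d=np.array([d[0],-d[1],-d[2]])
    return -R.T@t, R.T@d
def onz(m,u,v,z,fish=False):
    o,d=ray(m,u,v,fish); return o+d*(z-o[2])/d[2]
def proj(m,p,fish=False):
    W=np.array(m["world_to_cam"]);c=W[:3,:3]@np.array(p,float)+W[:3,3]
    x,y,z=c[0],-c[1],-c[2]
    if fish:
        r=np.hypot(x,y);th=np.arctan2(r,z);return np.array([m["cx"]+m["fx"]*th*x/r,m["cy"]+m["fy"]*th*y/r])
    return np.array([m["cx"]+m["fx"]*x/z,m["cy"]+m["fy"]*y/z])
E
python3 - <<'E'
from h import *
im=cv2.imread("pics/top0.png")
c=im[145:265,330:400]; cv2.imwrite("pics/topz.png",cv2.resize(c,None,fx=5,fy=5,interpolation=cv2.INTER_CUBIC))
m=viewer.camera_model("top")
for uv in [(348,162),(375,160),(385,249),(356,251)]: print(uv,onz(m,*uv,12))
E
```

```text
(348, 162) [ 616.9374597  -333.87760759   12.        ]
(375, 160) [ 622.76268774 -388.3383469    12.        ]
(385, 249) [ 441.8916981  -409.69844677   12.        ]
(356, 251) [ 436.3429503  -352.59945251   12.        ]
```

View pics/topz.png

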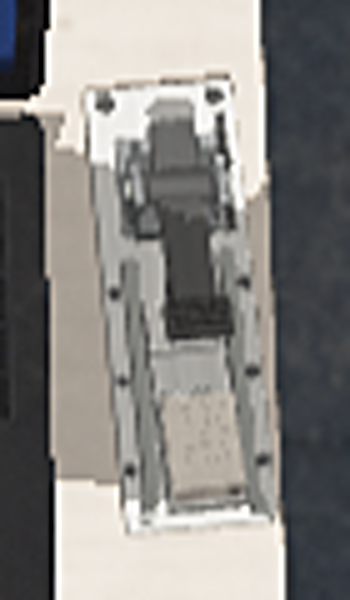

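The top view gives the clamp axis at about 0.11 rad from world x, centred near y = -371. Next I move the wrist camera over it.

>>> move_arm --plan '[[[38, -6, 1], [0, 0, 0]], [[38, -6, 1], [0, 0, 0]], [[38, -6, 1], [0, 0, 0]], [[38, -6, 1], [0, 0, 0]], [[38, -6, 1], [0, 0, 0]], [[38, -6, 1], [0, 0, 0]], [[38, -6, 1], [0, 0, 0]], [[0, 0, 0], [0, 0, 0]], [[0, 0, 0], [0, 0, 0]]]' --fingers 1 --force 20

```text
time_s: 1.05
tool_pos: [437.8, -403.7, 231.2]
eef_rot: [[0.935, 0.356, -0.001], [0.356, -0.935, 0.0], [-0.001, -0.001, -1.0]]
force: [-0.0, -0.5, 0.0]
opening: 0.207
```

Run:
```python
from h import *
import pickle
m=viewer.camera_model("wrist");im=viewer.read_camera("wrist");cv2.imwrite("pics/wrist1.png",im);pickle.dump(m,open("w1.pkl","wb"))
im=viewer.read_camera("scene");cv2.imwrite("pics/scene1.png",im)
```

```text
(no output)
```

View pics/wrist1.png

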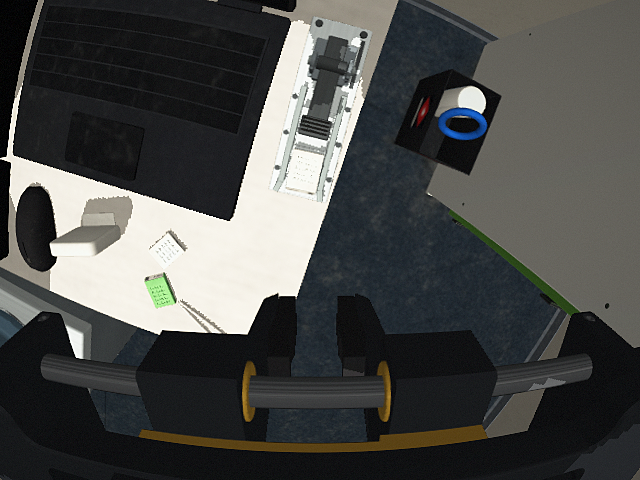

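View pics/scene1.png

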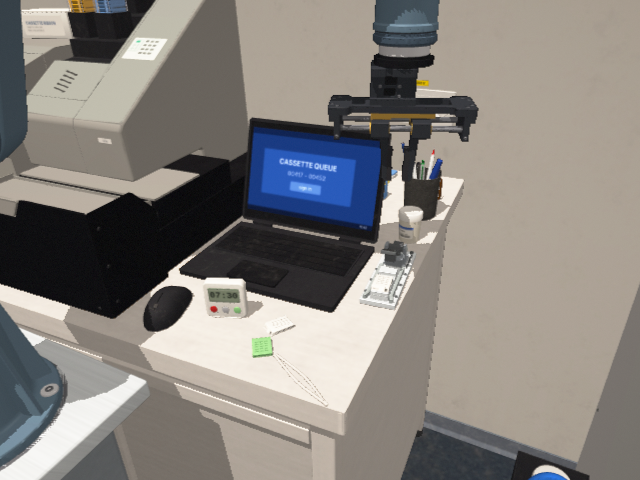

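The wrist view shows the whole clamp, from (272,190) at the mouth to (368,28) at the head, with the carrier and cassette at about (303,170). I'll enlarge it.

Run:
```python
from h import *
im=cv2.imread("pics/wrist1.png")[5:210,255:385]
cv2.imwrite("pics/wz1.png",cv2.resize(im[100:205],None,fx=5.5,fy=5.5,interpolation=cv2.INTER_CUBIC))
cv2.imwrite("pics/wz2.png",cv2.resize(im[0:110],None,fx=5.4,fy=5.4,interpolation=cv2.INTER_CUBIC))
```

```text
(no output)
```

View pics/wz1.png

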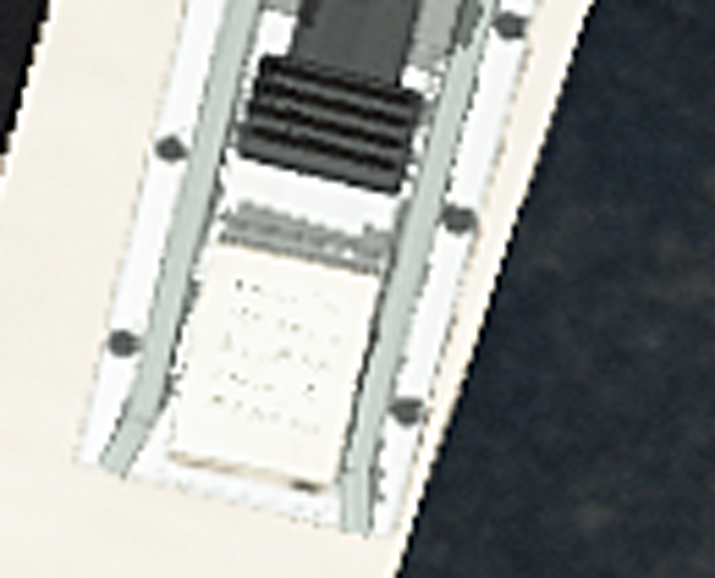

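View pics/wz2.png

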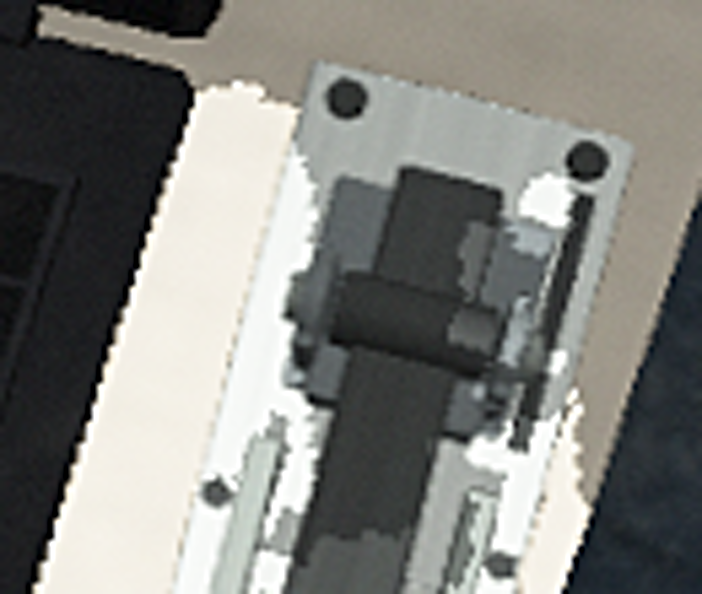

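Run:
```python
from h import *
import pickle
m=pickle.load(open("w1.pkl","rb"))
A=lambda x,y:(255+x/5.5,105+y/5.5); B=lambda x,y:(255+x/5.4,5+y/5.4)
ml,mr,hl,hr=[onz(m,*p,12,True) for p in (A(78,460),A(393,535),B(312,62),B(632,142))]
print(ml,mr,hl,hr)
mt=viewer.camera_model("top"); T=lambda x,y:(330+x/5,145+y/5)
tl=[onz(mt,*p,12) for p in (T(127,530),T(273,520),T(87,90),T(232,80))]
print("top",*tl)
def frame(a,b,c,d):
    M=(a+b)/2;H=(c+d)/2;x=(H-M)/np.linalg.norm(H-M)
    print("len",np.linalg.norm(H-M),"w",np.linalg.norm(a-b),np.linalg.norm(c-d),"ang",np.arctan2(x[1],x[0]))
    O=(M+H)/2+10*x; return O,x
for nm,f in (("w",frame(ml,mr,hl,hr)),("t",frame(*tl))):
    O,x=f;y=np.array([-x[1],x[0],0]);print(nm,"O",O)
    loc=lambda p:np.round([(p-O)@x,(p-O)@y],1)
    for n,p,z in (("casRL",(175,452),34),("casRR",(330,485),34),("casFL",(218,243),34),("casFR",(380,270),34),("padOL",(240,155),72),("padOR",(400,192),72),("padIL",(262,55),66),("padIR",(425,95),66)):
        print(n,loc(onz(m,*A(*p),z,True)))
    for n,p,z in (("TcasRL",(170,497),34),("TcasRR",(243,490),34),("TpadOL",(165,337),72),("TpadOR",(230,335),72)):
        print(n,loc(onz(mt,*T(*p),z)))
```

```text
[ 434.58129319 -354.70507152   12.        ] [ 441.79051613 -413.45391142   12.        ] [ 611.21755254 -334.06244349   12.        ] [ 618.55472023 -392.43827221   12.        ]
top [ 436.31042607 -351.41859919   12.        ] [ 441.86991976 -408.90943306   12.        ] [ 614.8160861  -332.70219975   12.        ] [ 620.75894166 -391.18629686   12.        ]
len 177.9236485081104 w 59.18951836816099 58.8351205398122 ang 0.11733688244627487
len 179.62377238532903 w 57.75901616282741 58.785263005469446 ang 0.10160768755440558
w O [ 536.46725975 -372.49424646   12.        ]
casRL [-89.1  12. ]
casRR [-88.2 -15.1]
casFL [-52.5  13.2]
casFR [-50.4 -14.2]
padOL [-35.4  11.8]
padOR [-35.  -12.5]
padIL [-20.1  12.5]
padIR [-20.  -12.6]
TcasRL [-88.6  16.8]
TcasRR [-88.4 -11.6]
TpadOL [-33.1  16.5]
TpadOR [-34.5  -8.1]
t O [ 538.38726718 -370.03980279   12.        ]
casRL [-91.4   8.3]
casRR [-90.2 -18.7]
casFL [-54.9  10.1]
casFR [-52.3 -17.2]
padOL [-37.7   9. ]
padOR [-36.9 -15.2]
padIL [-22.4   9.9]
padIR [-21.9 -15.2]
TcasRL [-91.   13.2]
TcasRR [-90.3 -15.3]
TpadOL [-35.5  13.7]
TpadOR [-36.5 -10.8]
```

Clamp origin is about (537.5, -371.3) with yaw about 0.11. The carrier's rear face is near clamp x = -91.5, and the pad edge suggests a stop near 16, so about 24 mm of travel. I turn the tool so the jaw axis lies along the channel, letting the shut fingers fit between the rails.

>>> move_arm --plan '[[[0, 0, 0], [0, 0, -0.1465]], [[0, 0, 0], [0, 0, -0.1465]], [[0, 0, 0], [0, 0, -0.1465]], [[0, 0, 0], [0, 0, -0.1465]], [[0, 0, 0], [0, 0, -0.1465]], [[0, 0, 0], [0, 0, -0.1465]], [[0, 0, 0], [0, 0, -0.1465]], [[0, 0, 0], [0, 0, -0.1465]], [[0, 0, 0], [0, 0, -0.1465]], [[0, 0, 0], [0, 0, 0]], [[0, 0, 0], [0, 0, 0]]]'

```text
time_s: 2.25
tool_pos: [436.6, -405.1, 231.7]
eef_rot: [[-0.104, 0.995, -0.0], [0.995, 0.104, -0.0], [-0.0, -0.0, -1.0]]
force: [-0.2, 0.1, 0.3]
opening: 0.004
```

```bash
cat >> h.py <<'E'
YAW=0.112; O=np.array([537.5,-371.3,0.])
CX=np.array([np.cos(YAW),np.sin(YAW),0]);CY=np.array([-CX[1],CX[0],0])
def st():
    s=bot.sense();p=s["tool_pos"]-O;R=s["eef_rot"]
    print("t",round(s["time_s"],2),"clamp",np.round([p@CX,p@CY,p[2]],2),"F clamp",np.round([s["force"]@CX,s["force"]@CY,s["force"][2]],2),"op",round(s["opening"],3),"yawerr(y vs ch)",round(np.arctan2(R[:,1]@CY,R[:,1]@CX),4),"z",np.round(R[:,2],4))
    return s
def to(x,y,z):
    s=st();d=O+x*CX+y*CY+[0,0,z]-s["tool_pos"];print("tool shift",np.round(s["eef_rot"].T@d,1))
E
python3 -c "
from h import *
to(-125,0,90)"
```

```text
t 2.25 clamp [-104.08  -22.3   231.75] F clamp [-0.16  0.17  0.34] op 0.004 yawerr(y vs ch) -0.0082 z [-1.e-04 -0.e+00 -1.e+00]
tool shift [ 22.1 -21.1 141.7]
```

>>> move_arm --plan '[[[7, -7, 30], [0, 0, -0.008]], [[7, -7, 30], [0, 0, 0]], [[8, -7, 30], [0, 0, 0]], [[0, 0, 30], [0, 0, 0]], [[0, 0, 20], [0, 0, 0]], [[0, 0, 0], [0, 0, 0]], [[0, 0, 0], [0, 0, 0]]]'

```text
time_s: 2.95
tool_pos: [413.9, -385.2, 92.0]
eef_rot: [[-0.115, 0.993, -0.0], [0.993, 0.115, 0.0], [0.0, -0.0, -1.0]]
force: [-0.2, 0.2, 0.5]
opening: 0.007
```

Run:
```python
from h import *
import pickle
st()
m=viewer.camera_model("wrist");im=viewer.read_camera("wrist");cv2.imwrite("pics/wrist2.png",im);pickle.dump(m,open("w2.pkl","wb"))
im=viewer.read_camera("scene")[200:340,320:480];cv2.imwrite("pics/scene2.png",cv2.resize(im,None,fx=4,fy=4))
```

```text
t 2.95 clamp [-1.2437e+02 -3.0000e-02  9.2040e+01] F clamp [-0.16  0.26  0.46] op 0.007 yawerr(y vs ch) 0.0032 z [-2.e-04  2.e-04 -1.e+00]
```

View pics/wrist2.png

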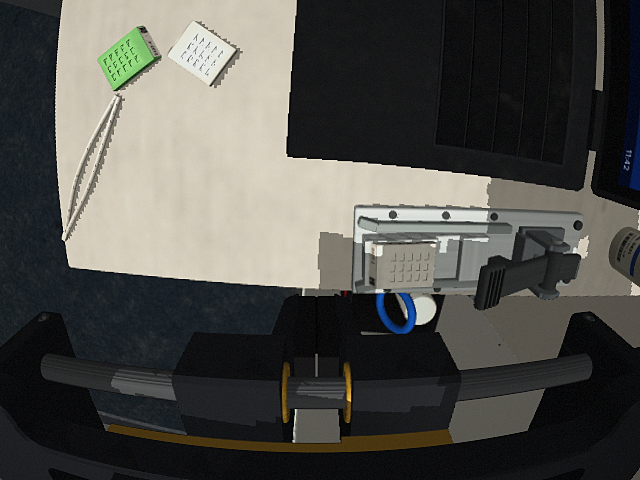

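View pics/scene2.png

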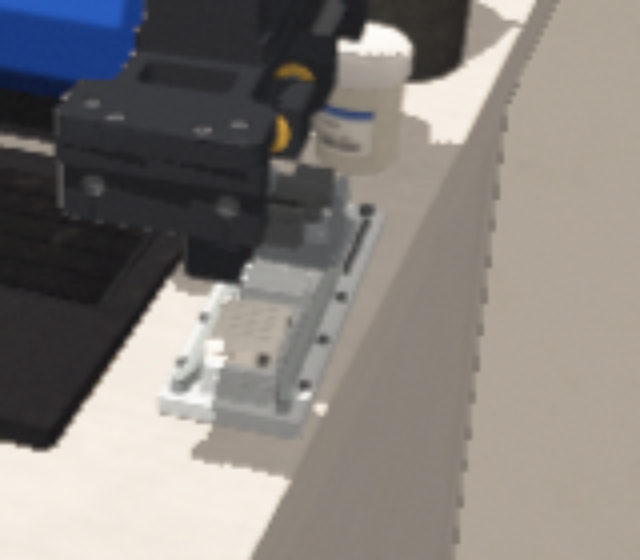

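The wrist view shows the cassette at (368–436, 240–290), the pad at (490,285), and the shut fingers at cols 285–345, behind the carrier. I'll check the frame estimate by reprojection.

Run:
```python
from h import *
import pickle
m=pickle.load(open("w2.pkl","rb"));im=cv2.imread("pics/wrist2.png")
x0,y0,s=340,195,3
z=cv2.resize(im[y0:y0+115,x0:x0+260],None,fx=s,fy=s,interpolation=cv2.INTER_CUBIC)
def dr(pts,c):
    P=[np.int32((proj(m,O+a*CX+b*CY+[0,0,h],True)-[x0,y0])*s) for a,b,h in pts]
    cv2.polylines(z,[np.array(P)],True,c,1)
dr([(-100,-30,12),(80,-30,12),(80,30,12),(-100,30,12)],(0,0,255))
dr([(-89,-14,34),(-89+41,-14,34),(-89+41,14,34),(-89,14,34)],(0,200,0))
dr([(-91.5,-15,28),(-8.5,-15,28),(-8.5,15,28),(-91.5,15,28)],(255,0,0))
dr([(-35,-13,72),(-35,13,72),(-19,13,66),(-19,-13,66)],(255,0,255))
cv2.imwrite("pics/w2o.png",z)
```

```text
(no output)
```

View pics/w2o.png

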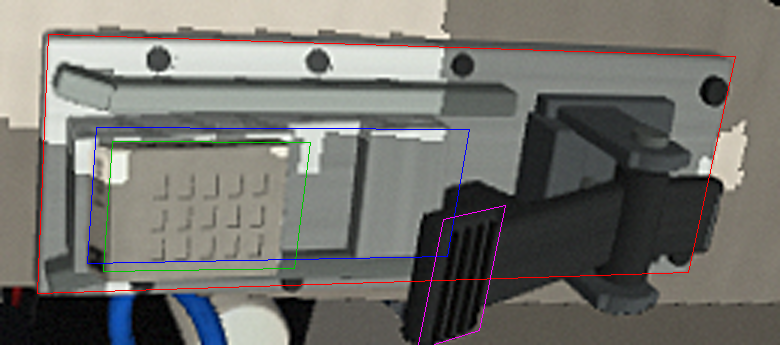

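The overlay fits within about 2–3 mm. I descend behind the mouth to z about 20, in front of the base edge.

>>> move_arm --plan '[[[0, 0, 20], [0, 0, 0]], [[0, 0, 20], [0, 0, 0]], [[0, 0, 15], [0, 0, 0]], [[0, 0, 10], [0, 0, 0]], [[0, 0, 7], [0, 0, 0]], [[0, 0, 0], [0, 0, 0]], [[0, 0, 0], [0, 0, 0]]]'

```text
time_s: 3.75
tool_pos: [414.4, -385.3, 20.2]
eef_rot: [[-0.117, 0.993, 0.0], [0.993, 0.117, -0.001], [-0.001, 0.0, -1.0]]
force: [-0.2, 0.1, 0.4]
opening: 0.005
```

```bash
python3 -c "
from h import *
st()
im=viewer.read_camera('scene')[200:340,320:480];cv2.imwrite('pics/scene3.png',cv2.resize(im,None,fx=4,fy=4))
im=viewer.read_camera('wrist');cv2.imwrite('pics/wrist3.png',im)"
```

```text
t 3.75 clamp [-123.93   -0.13   20.19] F clamp [-0.17  0.09  0.37] op 0.005 yawerr(y vs ch) 0.0054 z [ 4.e-04 -6.e-04 -1.e+00]
```

View pics/scene3.png

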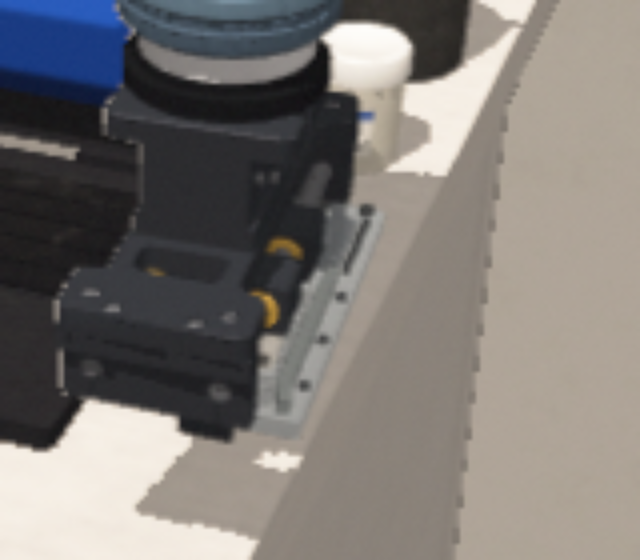

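View pics/wrist3.png

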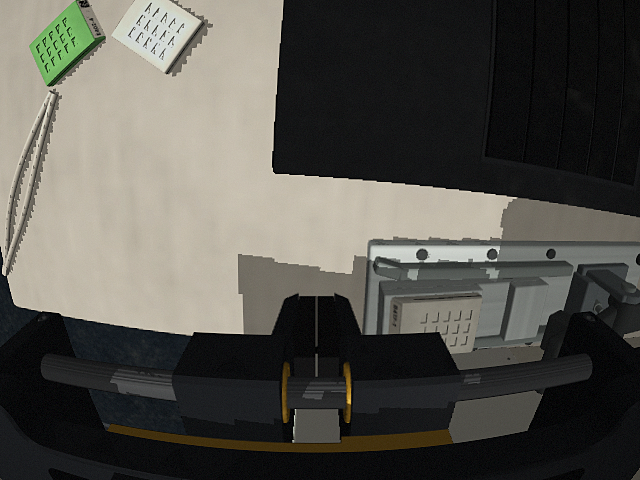

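The fingers are lined up behind the carrier's rear face, and the gripper body clears the raised pad by about 12 mm. I advance carefully, raising 2 mm for extra clearance.

>>> move_arm --plan '[[[0, 2, -2], [0, 0, 0.005]], [[0, 2, 0], [0, 0, 0]], [[0, 2, 0], [0, 0, 0]], [[0, 2, 0], [0, 0, 0]], [[0, 1, 0], [0, 0, 0]], [[0, 1, 0], [0, 0, 0]], [[0, 0, 0], [0, 0, 0]]]'

```text
time_s: 4.55
tool_pos: [424.1, -383.7, 21.6]
eef_rot: [[-0.112, 0.994, -0.0], [0.994, 0.112, 0.0], [0.0, -0.0, -1.0]]
force: [0.3, -0.5, 0.3]
opening: 0.001
```

>>> move_arm --plan '[[[0, 1, 0], [0, 0, 0]], [[0, 1, 0], [0, 0, 0]], [[0, 1, 0], [0, 0, 0]], [[0, 0, 0], [0, 0, 0]]]'

```text
time_s: 4.95
tool_pos: [427.1, -383.4, 21.7]
eef_rot: [[-0.112, 0.994, 0.0], [0.994, 0.112, -0.0], [-0.0, 0.0, -1.0]]
force: [-0.5, 0.3, -0.4]
opening: 0.004
```

>>> move_arm --plan '[[[0, 1, 0], [0, 0, 0]], [[0, 1, 0], [0, 0, 0]], [[0, 1, 0], [0, 0, 0]], [[0, 0, 0], [0, 0, 0]]]'

```text
time_s: 5.35
tool_pos: [429.9, -383.0, 21.7]
eef_rot: [[-0.112, 0.994, -0.0], [0.994, 0.112, 0.0], [0.0, -0.0, -1.0]]
force: [-0.3, 0.1, 0.4]
opening: 0.004
```

```bash
python3 -c "
from h import *
st()
im=viewer.read_camera('wrist');cv2.imwrite('pics/wrist4.png',cv2.resize(im[230:430,250:590],None,fx=2.3,fy=2.3))"
```

```text
t 5.35 clamp [-108.2     0.39   21.67] F clamp [-0.28  0.17  0.4 ] op 0.004 yawerr(y vs ch) 0.0006 z [-3.e-04  2.e-04 -1.e+00]
```

View pics/wrist4.png

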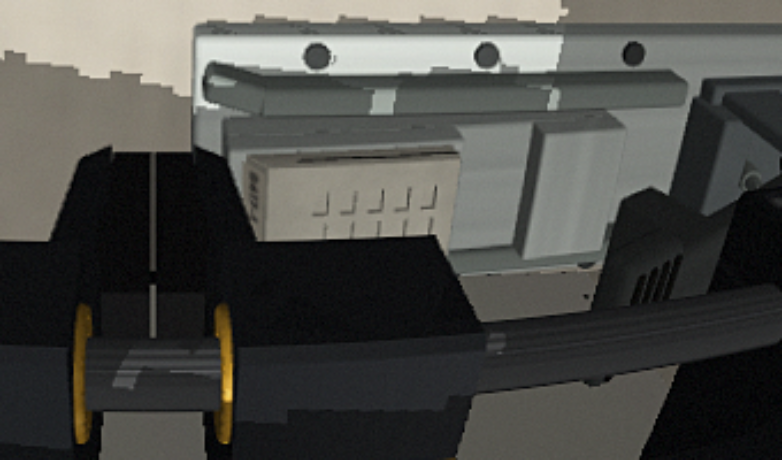

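The fingers are at or about to touch the rear face. I carry on in 1 mm steps, checking force.

>>> move_arm --plan '[[[0, 1, 0], [0, 0, 0]], [[0, 1, 0], [0, 0, 0]], [[0, 1, 0], [0, 0, 0]], [[0, 1, 0], [0, 0, 0]], [[0, 1, 0], [0, 0, 0]], [[0, 1, 0], [0, 0, 0]]]'

```text
time_s: 6.0
tool_pos: [436.0, -382.3, 21.7]
eef_rot: [[-0.112, 0.994, -0.0], [0.994, 0.112, 0.0], [0.0, -0.0, -1.0]]
force: [-1.4, 1.1, 0.6]
opening: 0.007
```

>>> move_arm --plan '[[[0, 1, 0], [0, 0, 0]], [[0, 1, 0], [0, 0, 0]], [[0, 1, 0], [0, 0, 0]], [[0, 1, 0], [0, 0, 0]]]'

```text
time_s: 6.4
tool_pos: [439.9, -381.9, 21.7]
eef_rot: [[-0.112, 0.994, -0.0], [0.994, 0.112, 0.0], [0.0, -0.0, -1.0]]
force: [-1.3, 1.1, 0.7]
opening: 0.003
```

```bash
python3 -c "
from h import *
st()
im=viewer.read_camera('wrist');cv2.imwrite('pics/wrist5.png',cv2.resize(im[230:430,250:590],None,fx=2.3,fy=2.3))"
```

```text
t 6.4 clamp [-98.14   0.37  21.68] F clamp [-1.21  1.26  0.71] op 0.003 yawerr(y vs ch) 0.0005 z [-1.e-04  2.e-04 -1.e+00]
```

View pics/wrist5.png

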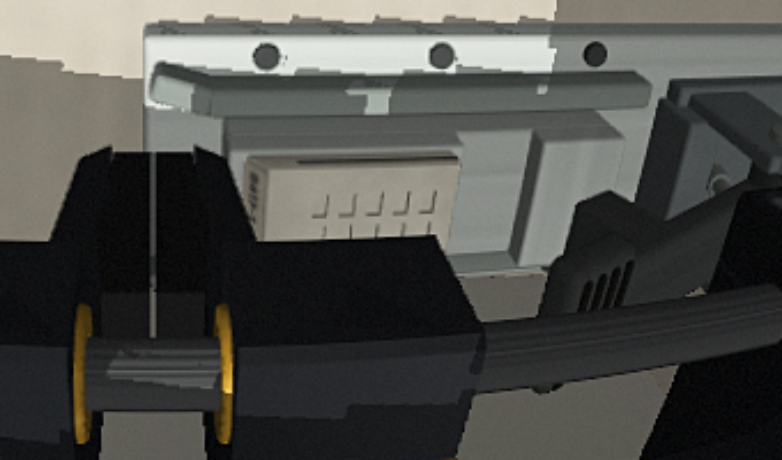

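The carrier now moves with the fingers at about 1 N of sliding friction. I continue.

>>> move_arm --plan '[[[0, 1, 0], [0, 0, 0]], [[0, 1, 0], [0, 0, 0]], [[0, 1, 0], [0, 0, 0]], [[0, 1, 0], [0, 0, 0]]]'

```text
time_s: 6.85
tool_pos: [444.0, -381.5, 21.7]
eef_rot: [[-0.112, 0.994, -0.0], [0.994, 0.112, 0.0], [0.0, 0.0, -1.0]]
force: [-2.3, 1.2, 0.2]
opening: 0.005
```

>>> move_arm --plan '[[[0, 0.7, 0], [0, 0, 0]], [[0, 0.7, 0], [0, 0, 0]], [[0, 0.6, 0], [0, 0, 0]]]'

```text
time_s: 7.15
tool_pos: [445.9, -381.3, 21.7]
eef_rot: [[-0.112, 0.994, -0.0], [0.994, 0.112, 0.0], [0.0, -0.0, -1.0]]
force: [-1.4, 1.2, 0.3]
opening: 0.006
```

>>> move_arm --plan '[[[0, 0.7, 0], [0, 0, 0]], [[0, 0.7, 0], [0, 0, 0]], [[0, 0.6, 0], [0, 0, 0]]]'

```text
time_s: 7.45
tool_pos: [448.0, -381.1, 21.7]
eef_rot: [[-0.112, 0.994, 0.0], [0.994, 0.112, -0.0], [-0.0, 0.0, -1.0]]
force: [-1.0, 0.3, -0.7]
opening: 0.007
```

```bash
python3 -c "
from h import *
st()
im=viewer.read_camera('wrist');cv2.imwrite('pics/wrist6.png',cv2.resize(im[230:430,250:590],None,fx=2.3,fy=2.3))"
```

```text
t 7.45 clamp [-90.08   0.23  21.72] F clamp [-0.93  0.41 -0.66] op 0.007 yawerr(y vs ch) 0.0005 z [ 1.e-04 -1.e-04 -1.e+00]
```

View pics/wrist6.png

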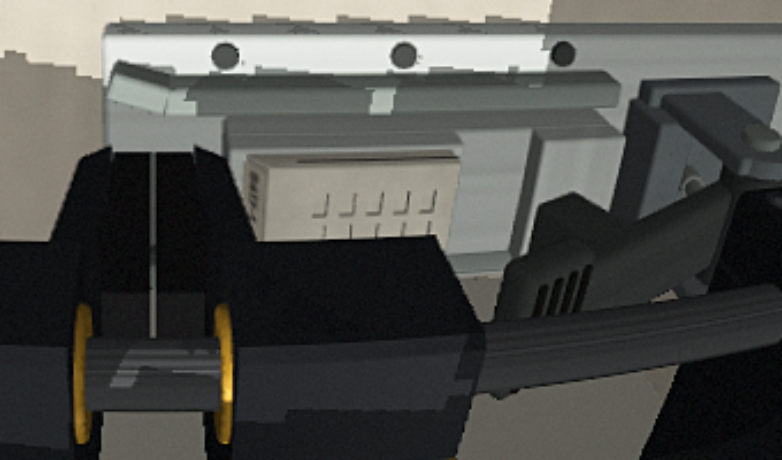

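The carrier front at (622,135) is a few mm short of the head block at (635,150). I go to finer steps.

>>> move_arm --plan '[[[0, 0.5, 0], [0, 0, 0]], [[0, 0.5, 0], [0, 0, 0]]]'

```text
time_s: 7.7
tool_pos: [448.9, -381.1, 21.7]
eef_rot: [[-0.112, 0.994, 0.0], [0.994, 0.112, -0.0], [-0.0, 0.0, -1.0]]
force: [-0.4, 0.4, -1.3]
opening: 0.005
```

>>> move_arm --plan '[[[0, 0.5, 0], [0, 0, 0]], [[0, 0.5, 0], [0, 0, 0]]]'

```text
time_s: 7.9
tool_pos: [449.9, -380.9, 21.7]
eef_rot: [[-0.112, 0.994, 0.0], [0.994, 0.112, -0.0], [-0.0, 0.0, -1.0]]
force: [-1.6, -0.4, 0.4]
opening: 0.005
```

>>> move_arm --plan '[[[0, 0.5, 0], [0, 0, 0]], [[0, 0.5, 0], [0, 0, 0]]]'

```text
time_s: 8.1
tool_pos: [450.9, -380.8, 21.7]
eef_rot: [[-0.112, 0.994, 0.0], [0.994, 0.112, -0.0], [-0.0, 0.0, -1.0]]
force: [-0.6, 0.4, -0.9]
opening: 0.005
```

>>> move_arm --plan '[[[0, 0.5, 0], [0, 0, 0]], [[0, 0.5, 0], [0, 0, 0]]]'

```text
time_s: 8.3
tool_pos: [451.9, -380.7, 21.8]
eef_rot: [[-0.112, 0.994, 0.0], [0.994, 0.112, -0.0], [-0.0, 0.0, -1.0]]
force: [-0.8, -0.9, 0.2]
opening: 0.005
```

>>> move_arm --plan '[[[0, 0.5, 0], [0, 0, 0]], [[0, 0.5, 0], [0, 0, 0]]]'

```text
time_s: 8.5
tool_pos: [452.9, -380.6, 21.8]
eef_rot: [[-0.112, 0.994, 0.0], [0.994, 0.112, -0.0], [-0.0, 0.0, -1.0]]
force: [-0.3, -0.6, -0.3]
opening: 0.003
```

>>> move_arm --plan '[[[0, 0.5, 0], [0, 0, 0]], [[0, 0.5, 0], [0, 0, 0]]]'

```text
time_s: 8.7
tool_pos: [453.9, -380.4, 21.7]
eef_rot: [[-0.112, 0.994, 0.0], [0.994, 0.112, -0.0], [-0.0, 0.0, -1.0]]
force: [-1.0, -0.1, -0.1]
opening: 0.006
```

```bash
python3 -c "
from h import *
st()
im=viewer.read_camera('wrist');cv2.imwrite('pics/wrist7.png',cv2.resize(im[230:430,250:590],None,fx=2.3,fy=2.3))"
```

```text
t 8.7 clamp [-84.13   0.3   21.74] F clamp [-1.03  0.   -0.09] op 0.006 yawerr(y vs ch) 0.0005 z [ 0. -0. -1.]
```

View pics/wrist7.png

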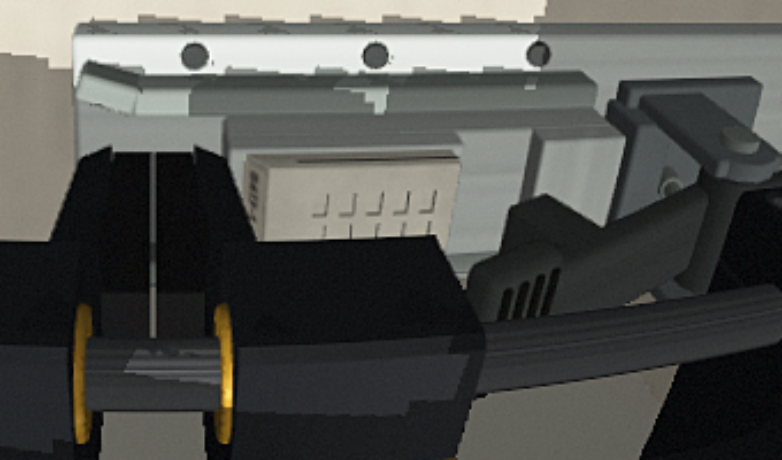

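The carrier front is now nearly touching the head block at about (615,150). I continue in small steps.

>>> move_arm --plan '[[[0, 0.4, 0], [0, 0, 0]], [[0, 0.4, 0], [0, 0, 0]]]'

```text
time_s: 8.95
tool_pos: [454.6, -380.3, 21.7]
eef_rot: [[-0.112, 0.994, -0.0], [0.994, 0.112, -0.0], [-0.0, -0.0, -1.0]]
force: [-0.6, -0.2, -0.2]
opening: 0.009
```

>>> move_arm --plan '[[[0, 0.4, 0], [0, 0, 0]], [[0, 0.4, 0], [0, 0, 0]]]'

```text
time_s: 9.15
tool_pos: [455.4, -380.3, 21.7]
eef_rot: [[-0.112, 0.994, 0.0], [0.994, 0.112, -0.0], [-0.0, 0.0, -1.0]]
force: [-0.8, -1.0, 0.5]
opening: 0.005
```

>>> move_arm --plan '[[[0, 0.4, 0], [0, 0, 0]], [[0, 0.4, 0], [0, 0, 0]]]'

```text
time_s: 9.35
tool_pos: [456.2, -380.1, 21.7]
eef_rot: [[-0.112, 0.994, 0.0], [0.994, 0.112, -0.0], [-0.0, 0.0, -1.0]]
force: [-1.5, 0.6, 0.9]
opening: 0.002
```

>>> move_arm --plan '[[[0, 0.4, 0], [0, 0, 0]], [[0, 0.4, 0], [0, 0, 0]]]'

```text
time_s: 9.55
tool_pos: [456.8, -380.0, 21.7]
eef_rot: [[-0.112, 0.994, -0.0], [0.994, 0.112, 0.0], [0.0, -0.0, -1.0]]
force: [-2.9, -0.7, 1.1]
opening: 0.008
```

>>> move_arm --plan '[[[0, 0.2, 0], [0, 0, 0]], [[0, 0, 0], [0, 0, 0]]]'

```text
time_s: 9.75
tool_pos: [456.8, -380.1, 21.7]
eef_rot: [[-0.112, 0.994, -0.001], [0.994, 0.112, 0.0], [0.0, -0.001, -1.0]]
force: [-3.1, 0.1, 1.9]
opening: 0.006
```

>>> move_arm --plan '[[[0, 0.2, 0], [0, 0, 0]], [[0, 0, 0], [0, 0, 0]]]'

```text
time_s: 9.95
tool_pos: [456.9, -380.1, 21.7]
eef_rot: [[-0.112, 0.994, -0.001], [0.994, 0.112, 0.0], [0.0, -0.001, -1.0]]
force: [-5.3, -0.5, 1.3]
opening: 0.006
```

>>> move_arm --plan '[[[0, 0.2, 0], [0, 0, 0]], [[0, 0, 0], [0, 0, 0]]]'

```text
time_s: 10.15
tool_pos: [456.9, -380.1, 21.7]
eef_rot: [[-0.112, 0.994, -0.001], [0.994, 0.112, 0.0], [0.0, -0.001, -1.0]]
force: [-5.6, -0.9, 2.9]
opening: 0.004
```

The tool has stalled at clamp x ≈ -81.2 with the force up to 5.6 N, consistent with the stop. I look before backing off.

```bash
python3 -c "
from h import *
st()
im=viewer.read_camera('wrist');cv2.imwrite('pics/wrist8.png',cv2.resize(im[230:430,250:590],None,fx=2.3,fy=2.3))"
```

```text
t 10.15 clamp [-81.05   0.3   21.69] F clamp [-5.67 -0.22  2.92] op 0.004 yawerr(y vs ch) 0.0005 z [-1.2e-03  2.0e-04 -1.0e+00]
```

View pics/wrist8.png

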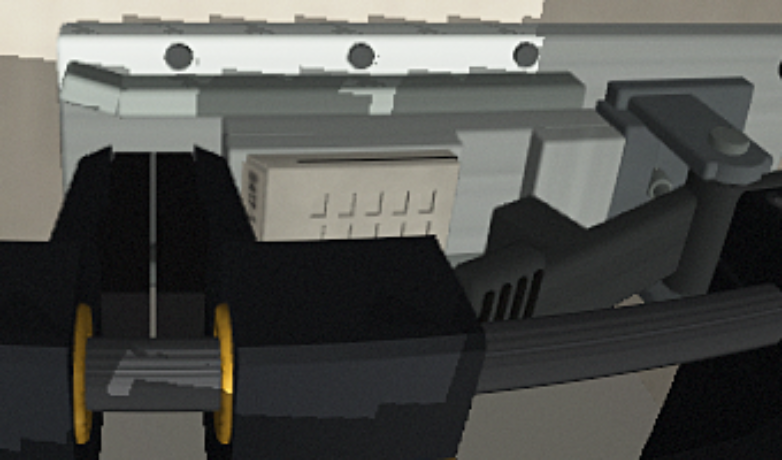

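The carrier front at (620,150) is against the head block. To rule out the gripper body touching the catch instead, I back off, raise 4 mm and feel again.

>>> move_arm --plan '[[[0, -1.5, 0], [0, 0, 0]], [[0, 0, -4], [0, 0, 0]], [[0, 0, 0], [0, 0, 0]], [[0, 0, 0], [0, 0, 0]]]'

```text
time_s: 10.6
tool_pos: [456.6, -380.3, 26.1]
eef_rot: [[-0.112, 0.994, 0.001], [0.994, 0.112, -0.001], [-0.001, 0.001, -1.0]]
force: [0.1, 0.1, -0.4]
opening: 0.005
```

>>> move_arm --plan '[[[0, 0.3, 0], [0, 0, 0]], [[0, 0.3, 0], [0, 0, 0]], [[0, 0.3, 0], [0, 0, 0]], [[0, 0, 0], [0, 0, 0]]]'

```text
time_s: 11.0
tool_pos: [457.1, -380.0, 25.7]
eef_rot: [[-0.112, 0.994, 0.0], [0.994, 0.112, 0.0], [0.0, 0.0, -1.0]]
force: [0.6, -0.1, -0.1]
opening: 0.008
```

>>> move_arm --plan '[[[0, 0.2, 0], [0, 0, 0]], [[0, 0.2, 0], [0, 0, 0]], [[0, 0, 0], [0, 0, 0]]]'

```text
time_s: 11.3
tool_pos: [457.4, -380.0, 25.7]
eef_rot: [[-0.112, 0.994, -0.0], [0.994, 0.112, 0.0], [0.0, -0.0, -1.0]]
force: [-0.2, 0.7, 0.6]
opening: 0.007
```

>>> move_arm --plan '[[[0, 0.2, 0], [0, 0, 0]], [[0, 0, 0], [0, 0, 0]]]'

```text
time_s: 11.5
tool_pos: [457.6, -380.0, 25.7]
eef_rot: [[-0.112, 0.994, 0.0], [0.994, 0.112, 0.0], [0.0, 0.0, -1.0]]
force: [-0.2, -0.3, 0.5]
opening: 0.006
```

At this height it gets past the earlier point without force. Finger taper could explain that, so I keep feeling.

>>> move_arm --plan '[[[0, 0.3, 0], [0, 0, 0]], [[0, 0.3, 0], [0, 0, 0]], [[0, 0, 0], [0, 0, 0]]]'

```text
time_s: 11.8
tool_pos: [458.3, -379.9, 25.7]
eef_rot: [[-0.112, 0.994, 0.0], [0.994, 0.112, -0.0], [-0.0, 0.0, -1.0]]
force: [-0.8, 0.5, -0.4]
opening: 0.005
```

>>> move_arm --plan '[[[0, 0.3, 0], [0, 0, 0]], [[0, 0.3, 0], [0, 0, 0]], [[0, 0, 0], [0, 0, 0]]]'

```text
time_s: 12.1
tool_pos: [458.8, -379.8, 25.7]
eef_rot: [[-0.112, 0.994, 0.0], [0.994, 0.112, -0.0], [-0.0, 0.0, -1.0]]
force: [-0.4, 0.3, -0.3]
opening: 0.002
```

```bash
python3 -c "
from h import *
st()
im=viewer.read_camera('wrist');cv2.imwrite('pics/wrist9.png',cv2.resize(im[230:430,250:590],None,fx=2.3,fy=2.3))"
```

```text
t 12.1 clamp [-79.13   0.31  25.73] F clamp [-0.34  0.37 -0.27] op 0.002 yawerr(y vs ch) 0.0005 z [ 0. -0. -1.]
```

View pics/wrist9.png

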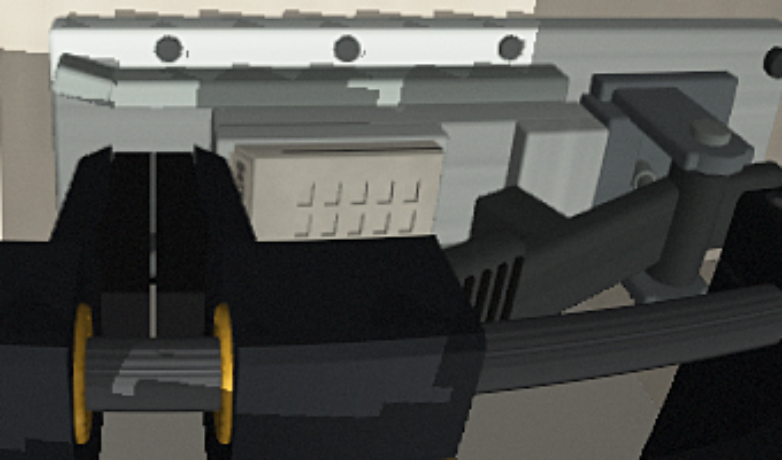

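The cassette moved about 9 px relative to the fingers while the carrier stayed against the block. So the fingertips are chamfered: the raised finger slips in closer, which also explains the 2.9 N upward force. I repeat the test lower, where the flat flank of the finger meets the face.

>>> move_arm --plan '[[[0, -5, 0], [0, 0, 0]], [[0, 0, 4], [0, 0, 0]], [[0, 0, 4], [0, 0, 0]], [[0, 0, 0], [0, 0, 0]], [[0, 0, 0], [0, 0, 0]]]'

```text
time_s: 12.65
tool_pos: [453.7, -380.2, 17.4]
eef_rot: [[-0.112, 0.994, -0.0], [0.994, 0.112, 0.0], [0.0, -0.0, -1.0]]
force: [-0.4, -0.6, -0.8]
opening: 0.007
```

>>> move_arm --plan '[[[0, 0.5, 0], [0, 0, 0]], [[0, 0.5, 0], [0, 0, 0]], [[0, 0.5, 0], [0, 0, 0]], [[0, 0, 0], [0, 0, 0]]]'

```text
time_s: 13.05
tool_pos: [455.5, -380.3, 17.8]
eef_rot: [[-0.112, 0.994, 0.0], [0.994, 0.112, -0.0], [-0.0, 0.0, -1.0]]
force: [0.1, -0.0, -0.4]
opening: 0.005
```

>>> move_arm --plan '[[[0, 0.3, 0], [0, 0, 0]], [[0, 0.3, 0], [0, 0, 0]], [[0, 0, 0], [0, 0, 0]]]'

```text
time_s: 13.35
tool_pos: [455.9, -380.2, 17.7]
eef_rot: [[-0.112, 0.994, -0.0], [0.994, 0.112, 0.0], [0.0, -0.0, -1.0]]
force: [0.2, -0.3, 0.1]
opening: 0.004
```

>>> move_arm --plan '[[[0, 0.3, 0], [0, 0, 0]], [[0, 0.3, 0], [0, 0, 0]], [[0, 0, 0], [0, 0, 0]]]'

```text
time_s: 13.65
tool_pos: [456.4, -380.1, 17.7]
eef_rot: [[-0.112, 0.994, -0.0], [0.994, 0.112, 0.0], [0.0, -0.0, -1.0]]
force: [-0.2, -0.9, -0.3]
opening: 0.004
```

>>> move_arm --plan '[[[0, 0.2, 0], [0, 0, 0]], [[0, 0.2, 0], [0, 0, 0]], [[0, 0, 0], [0, 0, 0]]]'

```text
time_s: 13.95
tool_pos: [456.5, -380.1, 17.6]
eef_rot: [[-0.112, 0.994, -0.001], [0.994, 0.112, 0.0], [0.0, -0.001, -1.0]]
force: [-3.8, -0.6, 1.8]
opening: 0.005
```

>>> move_arm --plan '[[[0, 0.2, 0], [0, 0, 0]], [[0, 0.2, 0], [0, 0, 0]], [[0, 0, 0], [0, 0, 0]]]'

```text
time_s: 14.25
tool_pos: [456.6, -380.1, 17.7]
eef_rot: [[-0.112, 0.994, -0.001], [0.994, 0.112, 0.0], [0.0, -0.001, -1.0]]
force: [-6.6, -0.9, 2.7]
opening: 0.006
```

>>> move_arm --plan '[[[0, 0.2, 0], [0, 0, 0]], [[0, 0, 0], [0, 0, 0]]]'

```text
time_s: 14.45
tool_pos: [456.5, -380.0, 17.6]
eef_rot: [[-0.112, 0.994, -0.002], [0.994, 0.112, 0.0], [0.001, -0.002, -1.0]]
force: [-6.7, -1.6, 3.3]
opening: 0.001
```

It stalls again at almost the same place (456.55) with 6.7 N, so the carrier is firm against the stop. I back away, rise and take a clear look.

>>> move_arm --plan '[[[0, -3, 0], [0, 0, 0]], [[0, -5, 0], [0, 0, 0]], [[0, 0, -20], [0, 0, 0]], [[0, 0, -30], [0, 0, 0]], [[0, 0, -30], [0, 0, 0]], [[0, 0, -30], [0, 0, 0]], [[-10, 10, -20], [0, 0, 0]], [[-10, 10, 0], [0, 0, 0]], [[-10, 10, 0], [0, 0, 0]], [[0, 0, 0], [0, 0, 0]], [[0, 0, 0], [0, 0, 0]]]'

```text
time_s: 15.55
tool_pos: [482.4, -406.9, 147.2]
eef_rot: [[-0.113, 0.994, -0.0], [0.994, 0.113, 0.001], [0.001, -0.0, -1.0]]
force: [-0.3, 0.4, -0.4]
opening: 0.003
```

Run:
```python
from h import *
import pickle
st()
m=viewer.camera_model("wrist");im=viewer.read_camera("wrist");cv2.imwrite("pics/wrist10.png",im);pickle.dump(m,open("w10.pkl","wb"))
```

```text
t 15.55 clamp [-58.7  -29.18 147.24] F clamp [-0.28  0.38 -0.44] op 0.003 yawerr(y vs ch) 0.0007 z [-4.e-04  8.e-04 -1.e+00]
```

View pics/wrist10.png

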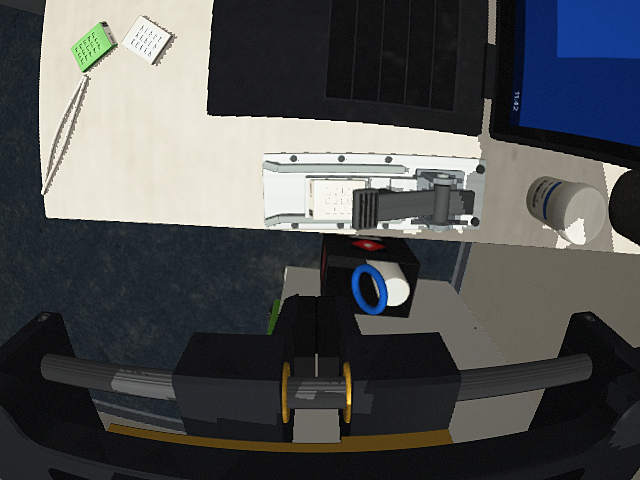

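Run:
```python
from h import *
im=cv2.imread("pics/wrist10.png")[145:240,255:495]
z=cv2.resize(im,None,fx=3.3,fy=3.3,interpolation=cv2.INTER_CUBIC)
cv2.imwrite("pics/w10z.png",z)
```

```text
(no output)
```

View pics/w10z.png

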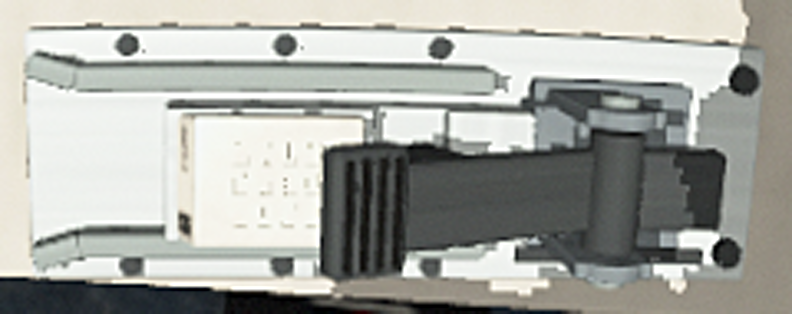

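Run:
```python
from h import *
import pickle
m=pickle.load(open("w10.pkl","rb"))
A=lambda x,y:(255+x/3.3,145+y/3.3)
L=lambda p,z:(lambda q:np.round([q@CX,q@CY],1))(onz(m,*A(*p),z,True)-O-[0,0,z])
for n,p,z in [("ml",(27,30),12),("mr",(35,275),12),("hl",(762,48),12),("hr",(740,277),12),("carRL",(170,103),28),("carRR",(167,240),28),("carFL",(535,103),28),("padOL",(323,150),72),("padOR",(325,275),72),("padIL",(408,145),65.5),("padIR",(402,270),65.5),("piv L",(590,190),44),("piv R",(643,190),44)]:
    print(n,L(p,z))
```

```text
ml [-99.7  28.8]
mr [-99.6 -30.1]
hl [77.8 29.3]
hr [ 78.4 -29.5]
carRL [-66.4  13.9]
carRR [-67.2 -17.1]
carFL [14.8 15.3]
padOL [-37.1  12.1]
padOR [-36.  -11.9]
padIL [-20.2  12.1]
padIR [-20.2 -12.8]
piv L [24.1 -0.8]
piv R [36.4 -0.5]
```

The carrier's rear is at clamp x ≈ -67, the front at 15–16 and the pivot at ≈ 30. All three agree on a stop at ≈ 16, so the carrier is home. Now I position over the thumb pad (clamp x ≈ -33, y = 0).

>>> move_arm --plan '[[[10, 9, 0], [0, 0, 0]], [[10, 9, 0], [0, 0, 0]], [[9, 8, 0], [0, 0, 0]], [[0, 0, 20], [0, 0, 0]], [[0, 0, 20], [0, 0, 0]], [[0, 0, 15], [0, 0, 0]], [[0, 0, 8], [0, 0, 0]], [[0, 0, 0], [0, 0, 0]], [[0, 0, 0], [0, 0, 0]]]'

```text
time_s: 16.5
tool_pos: [505.6, -375.8, 85.2]
eef_rot: [[-0.112, 0.994, 0.0], [0.994, 0.112, -0.0], [-0.0, 0.0, -1.0]]
force: [0.3, -0.4, -0.3]
opening: 0.004
```

Run:
```python
from h import *
st()
im=viewer.read_camera("wrist");cv2.imwrite("pics/wrist11.png",im)
im=viewer.read_camera('scene')[200:340,320:480];cv2.imwrite('pics/scene11.png',cv2.resize(im,None,fx=4,fy=4))
```

```text
t 16.5 clamp [-32.16  -0.9   85.2 ] F clamp [ 0.24 -0.43 -0.29] op 0.004 yawerr(y vs ch) 0.0005 z [ 4.e-04 -4.e-04 -1.e+00]
```

View pics/wrist11.png

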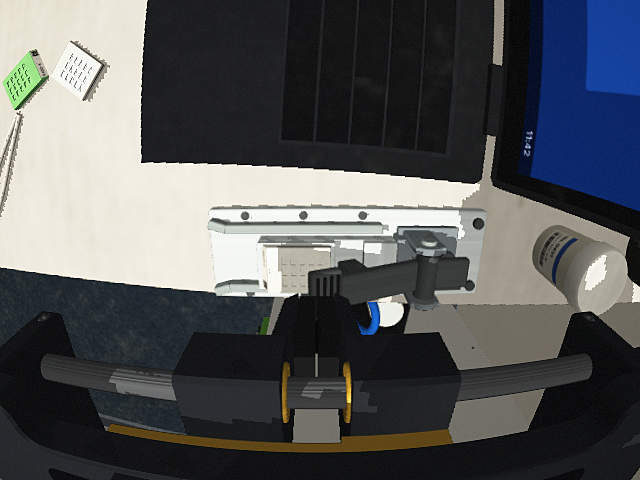

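View pics/scene11.png

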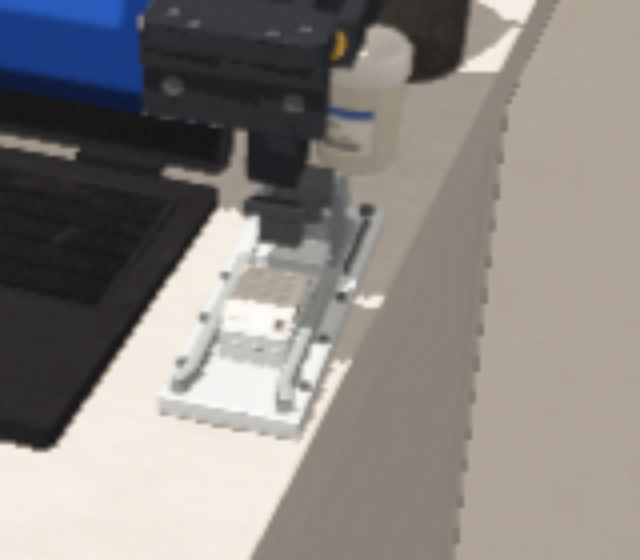

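The fingers hover centred above the pad. Before descending I check the gap between the gripper's far corner and the laptop lid.

Run:
```python
from h import *
mt=viewer.camera_model("top");ms=viewer.camera_model("scene")
for uv in [(340,165),(337,160),(340,170)]: print("hinge z15",onz(mt,*uv,15))
# lid right top corner from top (342,95) and scene (390,133)
o1,d1=ray(mt,342,95);o2,d2=ray(ms,390,133)
a,b=np.linalg.lstsq(np.c_[d1,-d2],o2-o1,rcond=None)[0];print("lid top corner",o1+a*d1,o2+b*d2)
```

```text
hinge z15 [ 609.33309775 -317.71233018   15.        ]
hinge z15 [ 619.54471514 -311.48328241   15.        ]
hinge z15 [ 598.96808712 -317.90576413   15.        ]
lid top corner [ 672.80920281 -308.51895346  219.35716077] [ 672.99069618 -308.95198604  219.45488116]
```

The lid's edge is at y ≈ -312 and leans away, so there is more than 16 mm of clearance. I descend to touch the pad.

>>> move_arm --plan '[[[1, -1, 3], [0, 0, 0]], [[0, 0, 3], [0, 0, 0]], [[0, 0, 2], [0, 0, 0]], [[0, 0, 1], [0, 0, 0]], [[0, 0, 1], [0, 0, 0]], [[0, 0, 0], [0, 0, 0]]]'

```text
time_s: 17.2
tool_pos: [504.1, -374.6, 74.5]
eef_rot: [[-0.112, 0.994, -0.0], [0.994, 0.112, 0.0], [0.0, -0.0, -1.0]]
force: [-0.4, -0.3, -0.2]
opening: 0.009
```

>>> move_arm --plan '[[[0, 0, 1], [0, 0, 0]], [[0, 0, 1], [0, 0, 0]]]'

```text
time_s: 17.4
tool_pos: [504.3, -374.8, 72.8]
eef_rot: [[-0.112, 0.994, 0.0], [0.994, 0.112, -0.0], [-0.0, 0.0, -1.0]]
force: [-0.1, -0.1, 1.1]
opening: 0.006
```

>>> move_arm --plan '[[[0, 0, 1], [0, 0, 0]], [[0, 0, 0.5], [0, 0, 0]]]'

```text
time_s: 17.6
tool_pos: [504.2, -374.9, 71.9]
eef_rot: [[-0.112, 0.994, -0.0], [0.994, 0.112, -0.0], [-0.0, -0.0, -1.0]]
force: [-2.5, 1.3, 6.2]
opening: 0.005
```

>>> move_arm --plan '[[[0, 0, 0.5], [0, 0, 0]], [[0, 0, 0.5], [0, 0, 0]]]'

```text
time_s: 17.8
tool_pos: [503.9, -375.0, 71.0]
eef_rot: [[-0.112, 0.994, -0.001], [0.994, 0.112, -0.0], [-0.0, -0.001, -1.0]]
force: [-4.0, 0.6, 7.3]
opening: 0.004
```

Contact at z ≈ 72.5, about 7 N, as expected. I keep pressing gently.

>>> move_arm --plan '[[[0, 0, 0.7], [0, 0, 0]], [[0, 0, 0.7], [0, 0, 0]]]'

```text
time_s: 18.0
tool_pos: [503.7, -375.1, 69.5]
eef_rot: [[-0.112, 0.994, -0.001], [0.994, 0.112, -0.0], [-0.0, -0.001, -1.0]]
force: [-4.4, 1.4, 5.7]
opening: 0.004
```

>>> move_arm --plan '[[[0, 0, 0.7], [0, 0, 0]], [[0, 0, 0.7], [0, 0, 0]]]'

```text
time_s: 18.2
tool_pos: [503.9, -375.1, 67.9]
eef_rot: [[-0.112, 0.994, -0.001], [0.994, 0.112, -0.001], [-0.0, -0.001, -1.0]]
force: [-3.0, 0.8, 4.4]
opening: 0.003
```

>>> move_arm --plan '[[[0, 0, 0.8], [0, 0, 0]], [[0, 0, 0.8], [0, 0, 0]]]'

```text
time_s: 18.4
tool_pos: [504.2, -375.0, 66.0]
eef_rot: [[-0.112, 0.994, 0.0], [0.994, 0.112, -0.001], [-0.001, 0.0, -1.0]]
force: [-2.2, -0.4, 2.9]
opening: 0.005
```

>>> move_arm --plan '[[[0, 0, 0.8], [0, 0, 0]], [[0, 0, 0.8], [0, 0, 0]]]'

```text
time_s: 18.6
tool_pos: [504.3, -374.7, 64.0]
eef_rot: [[-0.112, 0.994, 0.0], [0.994, 0.112, -0.0], [-0.0, 0.0, -1.0]]
force: [-1.5, -0.4, 1.9]
opening: 0.004
```

Force is falling towards the centre as described.

>>> move_arm --plan '[[[0, 0, 0.8], [0, 0, 0]], [[0, 0, 0.8], [0, 0, 0]]]'

```text
time_s: 18.8
tool_pos: [504.3, -374.5, 62.3]
eef_rot: [[-0.112, 0.994, 0.0], [0.994, 0.112, 0.0], [0.0, 0.0, -1.0]]
force: [-0.5, -0.2, 1.1]
opening: 0.006
```

>>> move_arm --plan '[[[0, 0, 0.8], [0, 0, 0]], [[0, 0, 0.8], [0, 0, 0]]]'

```text
time_s: 19.0
tool_pos: [504.2, -374.4, 60.7]
eef_rot: [[-0.112, 0.994, -0.0], [0.994, 0.112, 0.0], [0.001, -0.0, -1.0]]
force: [-0.1, -0.5, -0.1]
opening: 0.008
```

>>> move_arm --plan '[[[0, 0, 0.8], [0, 0, 0]], [[0, 0, 0.8], [0, 0, 0]]]'

```text
time_s: 19.2
tool_pos: [504.2, -374.5, 59.2]
eef_rot: [[-0.112, 0.994, -0.0], [0.994, 0.112, 0.0], [0.0, -0.0, -1.0]]
force: [0.1, -0.8, -0.1]
opening: 0.005
```

>>> move_arm --plan '[[[0, 0, 0.8], [0, 0, 0]], [[0, 0, 0], [0, 0, 0]]]'

```text
time_s: 19.4
tool_pos: [504.1, -374.6, 58.4]
eef_rot: [[-0.112, 0.994, -0.0], [0.994, 0.112, 0.0], [0.0, -0.0, -1.0]]
force: [-0.0, 0.4, -0.1]
opening: 0.004
```

Run:
```python
from h import *
st()
im=viewer.read_camera("wrist");cv2.imwrite("pics/wrist12.png",im[180:420,180:520])
```

```text
t 19.4 clamp [-33.52   0.44  58.42] F clamp [ 0.01  0.44 -0.13] op 0.004 yawerr(y vs ch) 0.0005 z [-1.e-04  2.e-04 -1.e+00]
```

View pics/wrist12.png

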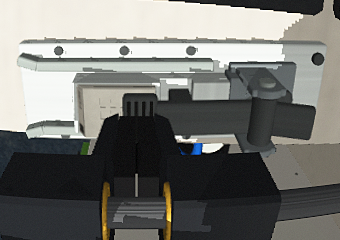

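The force dropped to zero at about z 60 and the arm looks level, so it has snapped over. I retreat and inspect from the same viewpoint as before.

>>> move_arm --plan '[[[0, 0, -10], [0, 0, 0]], [[0, 0, -20], [0, 0, 0]], [[0, 0, -30], [0, 0, 0]], [[0, 0, -28], [0, 0, 0]], [[-10, -9, 0], [0, 0, 0]], [[-10, -9, 0], [0, 0, 0]], [[-10, -8, 0], [0, 0, 0]], [[0, 0, 0], [0, 0, 0]], [[0, 0, 0], [0, 0, 0]]]'

```text
time_s: 20.35
tool_pos: [480.9, -407.4, 145.3]
eef_rot: [[-0.111, 0.994, -0.001], [0.994, 0.111, 0.002], [0.002, -0.001, -1.0]]
force: [-0.1, 0.6, -0.1]
opening: 0.007
```

Run:
```python
from h import *
st()
m=viewer.camera_model("wrist");im=viewer.read_camera("wrist");cv2.imwrite("pics/wrist13.png",im)
cv2.imwrite("pics/w13z.png",cv2.resize(im[145:240,255:495],None,fx=3.3,fy=3.3,interpolation=cv2.INTER_CUBIC))
s=viewer.read_camera("scene");cv2.imwrite("pics/scene13.png",s);cv2.imwrite("pics/scene13z.png",cv2.resize(s[220:320,340:440],None,fx=6,fy=6,interpolation=cv2.INTER_CUBIC))
A=lambda x,y:(255+x/3.3,145+y/3.3)
import pickle;pickle.dump(m,open("w13.pkl","wb"))
```

```text
t 20.35 clamp [-60.32 -29.55 145.32] F clamp [-0.07  0.59 -0.08] op 0.007 yawerr(y vs ch) -0.0009 z [-0.0013  0.0019 -1.    ]
```

View pics/w13z.png

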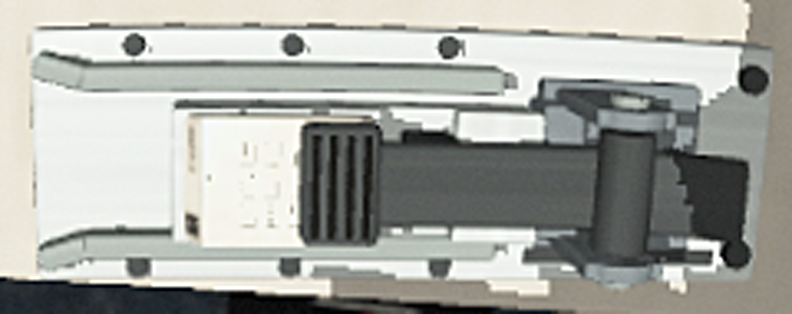

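View pics/scene13.png

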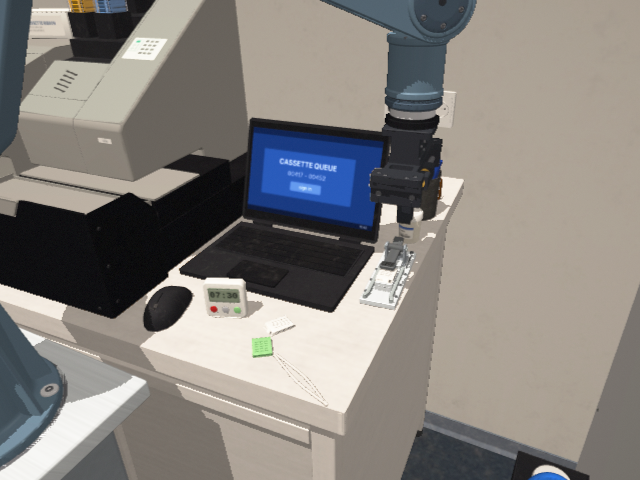

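View pics/scene13z.png

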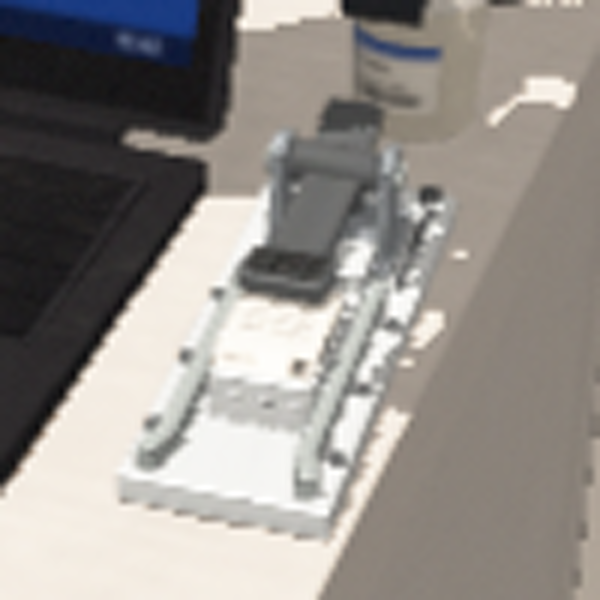

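The wrist view shows the pad at (300–380, 122–245), flatter and further outward than before, with the carrier in place. I'll verify the pad height numerically.

Run:
```python
from h import *
import pickle
m=pickle.load(open("w13.pkl","rb"));ms=viewer.camera_model("scene")
A=lambda x,y:(255+x/3.3,145+y/3.3); S=lambda x,y:(340+x/6,220+y/6)
C=lambda p:np.round([(p-O)@CX,(p-O)@CY,p[2]],1)
L=lambda p,z:C(onz(m,*A(*p),z,True))
for n,p,z in [("ml",(33,28),12),("mr",(42,275),12),("carRL",(177,102),28),("carRR",(175,240),28),("piv",(624,190),44)]: print(n,L(p,z))
for z in (45,50,57): print(z,"outer",L((303,125),z),L((303,240),z),"inner",L((380,130),z))
# triangulate pad outer corners wrist+scene
for a,b in [((303,125),(240,270)),((303,240),(330,285))]:
    o1,d1=ray(m,*A(*a),True);o2,d2=ray(ms,*S(*b))
    k,l=np.linalg.lstsq(np.c_[d1,-d2],o2-o1,rcond=None)[0];print("tri",C((o1+k*d1+o2+l*d2)/2),"miss",np.linalg.norm(o1+k*d1-o2-l*d2))
```

```text
ml [-99.7  29.3  12. ]
mr [-99.3 -29.7  12. ]
carRL [-66.5  14.2  28. ]
carRR [-67.  -16.8  28. ]
piv [29.6 -0.6 44. ]
45 outer [-40.5  12.1  45. ] [-39.9 -12.2  45. ] inner [-24.6  11.3  45. ]
50 outer [-40.9  13.   50. ] [-40.4 -10.8  50. ] inner [-25.3  12.2  50. ]
57 outer [-41.4  14.2  57. ] [-40.9  -8.9  57. ] inner [-26.3  13.4  57. ]
tri [-40.3  11.7  44.3] miss 0.6690459306382512
tri [-39.4 -13.5  43.7] miss 2.096276763095848
```

The pad's outer edge triangulates to z ≈ 44 mm at x ≈ -40, which matches fully closed. The carrier's rear is still at -67, the home position.

```bash
python3 -c "
from bench import order
print(order.sign_off())"
```

```text
the job is handed in; nothing more can be done
None
```

The carrier is home against the stop and the seesaw catch has snapped shut, and I have handed the job in at about 20 s of robot time. I pushed with the shut fingers between the rails, then pressed the thumb pad down until the catch went over by itself.

- **Carrier home:** the fingers stalled twice at nearly the same place, with at most about 7 N. Afterwards the carrier's rear measured x ≈ -67 mm and the pivot ≈ 30 mm in the clamp frame. Both point to a stop at ≈ 16 mm.
- **Catch closed:** pressing peaked at about 7–8 N, then fell to zero at a tip height of about 60 mm. The pad's outer edge then triangulated to about 44 mm above the bench, against 45 mm for fully closed. The nose in the groove is inferred from that height; I had no direct view of it.
- **One check disagreed:** a push with the fingers raised 4 mm slipped about 2 mm further in without force. The picture showed the carrier had not moved, so I put it down to the shape of the fingertips. A repeat push lower down stalled firmly again.
- **Left alone:** the arm ended clear of everything with no load on it. The timer, cassettes, forceps and pot look unmoved in the last pictures, though I did not measure them.

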